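# Put the hand-wash and stain station back in order

### The arm

A 6-joint arm with a two-finger parallel gripper is mounted at the origin on a cart in front of the work surface, level with it; the furniture and walls round the work are solid. World frame = base frame: x ahead of the robot, y to its left, z up, the work surface at z = 0. Lengths are in m, angles in rad, forces in N, time in s.
With the tool pointing down it reaches from about 0.3 to 0.775 m from the base axis. Payload 14.6 kg.
Tool frame: the origin (TCP) lies at the very end of the fingers, on their centre line; the grasp point (between the pads) lies 19 mm behind it; z points along the fingers, y is the direction in which the jaws open and shut (so a half turn about z gives the same grasp; the last joint's range is limited). The gripper opens to 94 mm and grips with 3 to 60 N. Pads are 16 mm wide; open, the fingers measure 119 mm over their backs; the gripper's body (75 mm by 177 mm) begins 78 mm behind the grasp point.
Start: joints at [-1.391, 0.3, 1.521, -0, 1.321, -0.067], TCP at [0.134, -0.533, 0.205] pointing down, gripper open.
Joint ranges: [-3.03, 3.03], [-0.79, 2.21], [0.23, 2.52], [-1.04, 4.18], [0, 3.07], [-2.55, 2.55]. Speed limits (rad/s): [2.22, 2.22, 2.57, 3.14, 3.14, 3.14].

### API

Orientations are given as a unit quaternion [w, x, y, z].
In Python, from bench import bot gives the robot as it stands.
- The arm moves only by the tool servo_tool, never from a script. Its argument "deltas" is a list that holds one entry, the list of rows, each a list of 4 numbers: the shift along the tool's x, y, z in m, then the turn about the tool's z in rad. In form: [[[dx, dy, dz, roll], ...]]. A call has 1 to 10 rows; each row shifts and turns the commanded pose from where the row before left it, along the tool's axes as they then stand; what a row does not reach is not made up. A row lasts 1/10 s, in which the tool goes at most 50 mm and 8.59 degrees, less where a joint would pass 70% of its speed; a pose out of reach is approached as far as the arm can. A call is refused whole if a number of a shift passes 0.05 or a number of a turn 0.15, either way. A call with a gripper value outside its range is refused whole. "gripper" is the closure, from -1 (fully open) to 1 (shut), so that 0 is half open, set as the call begins (left out, the last holds). The fingers move at their own pace and stop on an object; "squeeze" is the grip in N (left out, the last holds). Time passes only in rows, so rows that do not move let the fingers close. It gives the time, the measured TCP pose, the force and the opening at its end, in the units of the state.
- bot.get_state(): the state, without advancing time (a new reading comes with each control period).
- bot.camera(name): name is "side" or "top" or "wrist"; returns a dict with "frame" (400x640x3 uint8, blue, green, red), "range_z" (400x640 float32, m along the optical axis (not along the pixel's ray), 0 where there is no reading), "K" (3x3 intrinsics, pixels), "k1" (the pictures are not rectified: a ray, as slopes to the right and down, at radius r is drawn at 1 + k1 r^2 times it, then the intrinsics apply), "R" (3x3) and "t" (3): a world point X has camera coordinates R X + t; the wrist camera has in their place "tool_from_camera" (4x4, takes a point from camera to tool coordinates, whose origin is the TCP and whose axes are the flange's). Camera axes: x right, y down, z forward; pixel columns grow to the right and rows downward; lengths in m; the calibration is good to about 2 mm. A picture is of the moment at which its call begins: read the wrist's pose just before it.
- bot.hand_in(): hands the job in, once; it reports no verdict.
Trained networks look in a picture, given as the dict that the camera call returned (one of the last four; its "shot" number tells which), for a name from the list of things; names that differ only in an ending like _2 or _b are one class to them, and where a whole thing is asked for, a point or a joint stands for the part that bears it (a point fixed in the world has none). Each returns a list of dicts, best first, with "p" (0 to 1); they miss things now and then, are a little off and sometimes report something else, mostly with a low value. They report only what shows in the picture. A call takes as long as a camera call. They do not tell look-alikes from the thing itself.
- bot.look_for(name, picture): "xy" ([column, row] in pixels, amid what is visible of it).
- bot.outline_of(name, picture): "pixels" (400x640 bool, what is visible of it) and "xy" ([column, row] in pixels, amid what is visible of it).
- bot.mark_of(name, picture): "xy" ([column, row] in pixels: a listed point, or the origin of a listed thing).
The state is a dict: "time_s": time; "q": joint angles; "joint_vel": joint speeds; "joint_efforts": joint torques, N m; "eef_pos": TCP position; "eef_rot": TCP orientation; "force": force on the tool from outside, world axes, zero at the start; "ft_torque": the same for the moment, N m; "width": finger opening in m.
Only numpy, scipy, OpenCV 4.12 (cv2) and the standard library are available. Lean on these libraries where they do the work, as an engineer would, in place of code of your own. Each camera call takes 0.05 s, during which the arm holds its last target.

### The job

The hand wash is done: put everything back in its own home. Both clothes pegs (pink and yellow) go in the blue peg tray, lying flat on its floor and not on each other; the green soap goes flat and lengthwise in the middle of the soap dish, where a peg is lying now; the scrubbing brush goes bristles down on the slatted rack inside its rail to drain; and the dropper bottle stands upright in the steel cup. A soak is being timed, so do not shift the timer.

Things in the scene. Friction and masses are not known exactly. Their poses are not given: they have to be found in the camera images.
- stain_dropper: small amber glass stain-remover bottle with a white label and a black rubber dropper bulb, standing upright: body 33 mm across from its foot to 65 mm up, then a narrow neck and bulb, 102 mm tall in all, about 70 g. Origin: centre of its underside, z up through the bulb. Grasp the body, any way round
- scrub_brush: brown wooden scrubbing brush lying bristles down: 57 mm wide (x), 150 mm long (y), 43 mm high; bristles from 0 to 23 mm, wooden block from 23 to 43 mm, about 120 g. Origin: centre of its underside (bristle tips); y along its length, z up. Grasp the wooden block across its width
- soap: bar of green soap lying flat on the worktop: 44 mm wide (x), 72 mm long (y), 21 mm high, about 85 g. Origin: centre of its underside; y along its length, z up
- pink_peg: pink clothes peg lying flat on the worktop: 15 mm wide (x), 72 mm long (y), 12 mm high, 15 g. Origin: centre of its underside; y along its length, z up
- yellow_peg: yellow clothes peg of the same size (15 x 72 x 12 mm, y along its length); at the start it lies lengthwise in the soap dish, its underside 7 mm above the worktop, where the soap ought to be. Origin: centre of its underside
- soap_dish: cream oval soap dish with a ribbed floor, 82 mm wide (x), 122 mm long (y), 20 mm high; its flat floor, 7 mm above the worktop, is about 44 x 80 mm. It does not move. Origin: centre of its underside; y along its length. Soap lies in it lengthwise
- bottle_cup: round stainless steel cup on a black rubber foot 72 mm across: 58 mm outside and 48 mm inside at the rim, rim 42 mm and inner floor 8 mm above the worktop; the only home the dropper bottle fits. It does not move. Origin: centre of its underside, z up
- brush_rack: slatted brown wooden draining rack for the scrubbing brush, with a low rail round it: outside 87 mm wide (x) and 182 mm long (y); inside the rail 75 x 170 mm; top of the slats 12 mm, top of the rail 22 mm above the worktop. It does not move. Origin: centre of its underside; y along its length
- peg_tray: empty shallow blue plastic peg tray: outside 108 mm (x) by 100 mm (y), inside 100 by 92 mm, floor 4 mm and rim about 21 mm above the worktop. It does not move. Origin: centre of its underside. Both pegs fit side by side, lengthwise along y, for example 22 mm either side of the middle in x
- dial_timer: running wind-up timer, a cream base with a grey-brown domed dial, 65 mm across and 49 mm high, loose on the worktop between the other things. Origin: centre of its underside. Leave it alone
Not all that is in view belongs to the job. There is more than one size of the scrub_brush; the job needs the largest.

How it is judged:
By the outcome, as a careful person would: the job done as asked, in the order asked, and still so for the second after the job is handed in, with the robot touching nothing.
It also fails if it takes over 128 s, if anything falls off the work surface, if the arm or the gripper's body presses on something with over 40 N, if the wrist force passes 120 N, or if a joint passes its speed limit or range.

## Working session

There is one attempt and no reset: what is moved stays moved. The work goes in short steps, Python scripts to look and compute and a tool call to move; the robot and the scene stay as the last step left them, time stands still between calls to the robot, and variables do not carry over. Pictures are saved under pics/ and viewed, and the job is handed in when it is done.

Besides the shell and the picture viewer there is one more tool, called after "Request:" by a JSON object that holds its "api" and its "payload". servo_tool: Moves the arm, as the interface text tells. Its arguments: {"type":"object","properties":{"deltas":{"type":"array"},"gripper":{"type":"number"},"squeeze":{"type":"number"}},"required":["deltas"]}

```bash
ls; mkdir -p pics; cat > h.py <<'E'
import numpy as np, cv2
from bench import bot
def save(c,n): cv2.imwrite('pics/%s.png'%n,c['frame'])
E
python3 - <<'E'
from h import *
print(bot.get_state())
for n in ('top','side','wrist'):
    c=bot.camera(n); save(c,n+'0')
    print(n,c['K'],c['k1'],c.get('R'),c.get('t'),c.get('tool_from_camera'))
E
```

```text
pics
{'time_s': 0.0, 'q': array([-1.39061394e+00,  3.00441544e-01,  1.52159168e+00, -2.56295247e-05,
        1.32070998e+00, -6.65797994e-02]), 'joint_vel': array([-0.00120581, -0.00026927, -0.00147698,  0.00079743,  0.00051813,
        0.00110973]), 'joint_efforts': array([ 4.82983596e-04, -5.31805015e+01, -3.52736735e+01,  7.08830310e-02,
        2.44265457e-02, -9.55525502e-05]), 'eef_pos': array([ 0.13429888, -0.53307276,  0.20489806]), 'eef_rot': array([-5.73641882e-04,  9.92397648e-01,  1.23071427e-01, -4.50530234e-05]), 'force': array([-0.1358904 , -0.54443231,  0.38374289]), 'ft_torque': array([-0.04060704, -0.05528758,  0.054379  ]), 'width': 0.09398826181327904}
top [[423.18035012   0.         320.52991875]
 [  0.         423.18035012 191.0091564 ]
 [  0.           0.           1.        ]] -0.08261094014900555 [[-0.01405858 -0.99988784  0.00516334]
 [-0.99790588  0.01370428 -0.06321432]
 [ 0.06313647 -0.00604123 -0.99798662]] [0.04017631 0.4861236  1.09116869] None
side [[444.30430136   0.         317.94788436]
 [  0.         444.30430136 193.86052821]
 [  0.           0.           1.        ]] 0.03062416381981936 [[ 0.95276441 -0.30306243 -0.01982784]
 [-0.17396737 -0.4910719  -0.85357117]
 [ 0.24894846  0.81670163 -0.5205988 ]] [-0.47332303  0.15183064  1.00842153] None
wrist [[289.91928602   0.         323.5446978 ]
 [  0.         289.91928602 205.22485396]
 [  0.           0.           1.        ]] -0.02691068814427833 None None [[-1.22178060e-03 -9.62342186e-01 -2.71838231e-01  7.86220170e-02]
 [ 9.99999076e-01 -1.01371155e-03 -9.05840497e-04 -1.66135971e-04]
 [ 5.96162968e-04 -2.71839087e-01  9.62342535e-01 -1.80312145e-01]
 [ 0.00000000e+00  0.00000000e+00  0.00000000e+00  1.00000000e+00]]
```

View pics/top0.png

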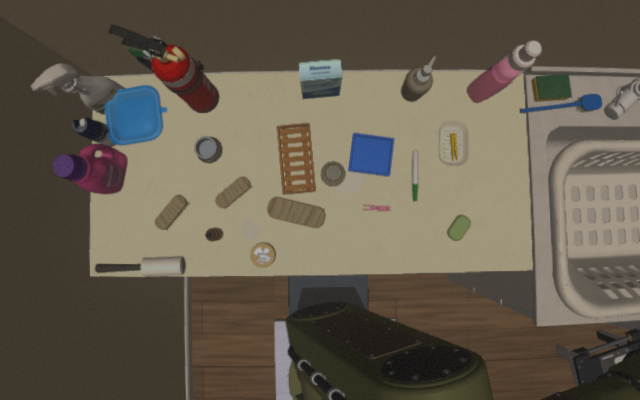

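View pics/side0.png

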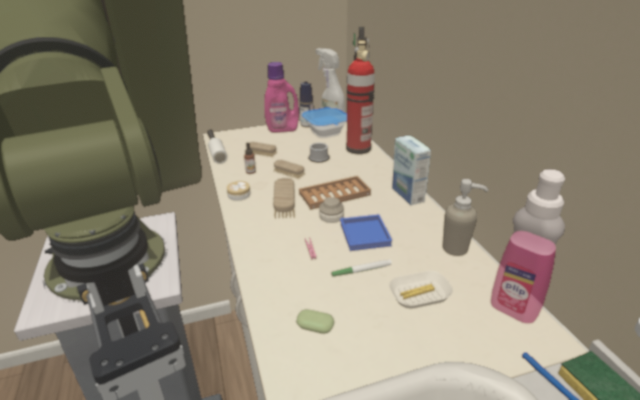

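View pics/wrist0.png

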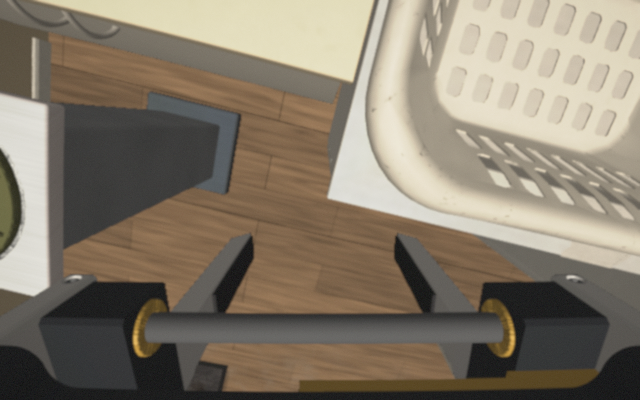

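The top view shows the tray (371,155), rack (296,158), timer (333,174), cup (208,149), dish with the yellow peg (453,145), pink peg (377,208), soap (459,227), large brush (296,211) with two smaller ones to its left, and the bottle (214,234).

```bash
cat >> h.py <<'E'
from scipy.spatial.transform import Rotation as Rt
def world(c,mask,pose=None):
    v,u=np.nonzero(mask); z=c['range_z'][v,u]; ok=z>0.05; u,v,z=u[ok],v[ok],z[ok]
    if len(u)==0: return np.zeros((0,3)),u,v
    D=np.array([c['k1'],0,0,0,0.])
    n=cv2.undistortPoints(np.c_[u,v].astype(np.float64)[:,None],c['K'],D)[:,0]
    P=np.c_[n*z[:,None],z]
    if 'R' in c and c['R'] is not None: return (P-np.asarray(c['t']))@np.asarray(c['R']),u,v
    T=np.asarray(c['tool_from_camera']); P=P@T[:3,:3].T+T[:3,3]
    q=pose['eef_rot']; return Rt.from_quat([q[1],q[2],q[3],q[0]]).apply(P)+pose['eef_pos'],u,v
def rect(P,zlo,zhi):
    Q=P[(P[:,2]>zlo)&(P[:,2]<zhi)]
    (cx,cy),(w,h),a=cv2.minAreaRect((Q[:,:2]*1000).astype(np.float32))
    if w<h: w,h,a=h,w,a+90   # w long; a=angle of long axis from +x
    a=(a+90)%180-90
    return dict(c=np.round([cx,cy],1),L=round(w,1),W=round(h,1),long_deg=round(a,1),n=len(Q),med=np.round(np.median(Q,0)*1000,1),mean=np.round(Q.mean(0)*1000,1))
E
python3 - <<'E'
from h import *
for cam in ('top','side'):
  c=bot.camera(cam)
  for n,lo,hi in [('stain_dropper',.01,.11),('scrub_brush',.03,.05),('soap',.01,.03),('pink_peg',.004,.03),('yellow_peg',.013,.03),('soap_dish',.002,.03),('bottle_cup',.03,.05),('brush_rack',.008,.03),('peg_tray',.002,.03),('dial_timer',.01,.06)]:
    for o in bot.outline_of(n,c)[:4]:
        P,u,v=world(c,o['pixels'])
        try: print(cam,n,round(o['p'],2),np.round(o['xy']),rect(P,lo,hi),np.round(np.percentile(P[:,2],[2,50,98])*1000))
        except Exception as e: print(cam,n,o['p'],o['xy'],'err',len(P), P[:,2].min() if len(P) else 0)
E
```

```text
top stain_dropper 0.54 [214. 232.] {'c': array([379.4, 305.5]), 'L': 31.5, 'W': 29.5, 'long_deg': 13.9, 'n': 183, 'med': array([380.6, 300.7,  61.7]), 'mean': array([380. , 301.5,  63.9])} [ 18.  62. 100.]
top scrub_brush 0.94 [295. 211.] {'c': array([432.5,  97.3]), 'L': 149.3, 'W': 53.3, 'long_deg': 75.2, 'n': 1153, 'med': array([432.4,  96.7,  42.8]), 'mean': array([432.4,  96.9,  42.7])} [ 1. 43. 47.]
top scrub_brush 0.56 [169. 211.] {'c': array([438.7, 422.9]), 'L': 97.9, 'W': 36.3, 'long_deg': -37.5, 'n': 241, 'med': array([438.9, 424.3,  31.5]), 'mean': array([438.2, 424.3,  31.7])} [ 6. 30. 34.]
top scrub_brush 0.55 [233. 191.] {'c': array([486.3, 262.3]), 'L': 95.8, 'W': 34.4, 'long_deg': -53.8, 'n': 232, 'med': array([483.8, 264.5,  31.3]), 'mean': array([484.8, 263.3,  31.5])} [-1. 29. 34.]
top soap 0.98 [460. 228.] {'c': array([ 386.4, -328.2]), 'L': 70.6, 'W': 41.6, 'long_deg': -35.5, 'n': 390, 'med': array([ 386.5, -327. ,   19.6]), 'mean': array([ 385.9, -326.6,   19.3])} [13. 20. 24.]
top yellow_peg 0.61 [300. 213.] {'c': array([439.6,  27.6]), 'L': 0.0, 'W': 0.0, 'lo
[... 3291 characters left out ...]
'med': array([376.6, 296.3,  39.9]), 'mean': array([377. , 296.6,  40.3])} [ 3. 47. 98.]
side brush_rack 0.69 [336. 190.] {'c': array([573.3,  95.2]), 'L': 182.8, 'W': 91.8, 'long_deg': 5.7, 'n': 1114, 'med': array([580.4, 101.8,  14.6]), 'mean': array([576.5,  98.5,  15.9])} [ 2. 14. 25.]
side peg_tray 0.81 [363. 232.] {'c': array([ 587., -103.]), 'L': 115.9, 'W': 114.4, 'long_deg': -8.7, 'n': 1499, 'med': array([ 584.6, -100.4,    6.9]), 'mean': array([ 583.8, -101.2,   10.6])} [ 2.  7. 24.]
side dial_timer 0.95 [331. 209.] {'c': array([538.5,  20.6]), 'L': 112.5, 'W': 61.1, 'long_deg': 72.2, 'n': 495, 'med': array([526.2, -15.5,  34.7]), 'mean': array([527.2, -12.5,  33.9])} [ 5. 33. 52.]
```

```bash
python3 - <<'E'
from h import *
c=bot.camera('top'); s=bot.camera('side')
for n,c in(('top',c),('side',s)):
    hsv=cv2.cvtColor(c['frame'],cv2.COLOR_BGR2HSV)
    P,u,v=world(c,np.ones((400,640),bool)); h=hsv[v,u]
    w=(abs(P[:,0]-.44)<.06)&(abs(P[:,1]+.11)<.07)
    m=w&(h[:,1]>90)&((h[:,0]>150)|(h[:,0]<5)); print(n,'pink',m.sum(),rect(P[m],-.01,.03))
    if m.sum(): print(np.round(np.percentile(u[m],[0,100])),np.percentile(v[m],[0,100]))
    w=(abs(P[:,0]-.61)<.06)&(abs(P[:,1]+.32)<.05)&(h[:,1]>140)
    print(n,'yel',w.sum(),rect(P[w],-.01,.03))
    w=(abs(P[:,0]-.61)<.09)&(abs(P[:,1]+.32)<.06)&(P[:,2]>.013); print('dish rim',rect(P[w],.016,.03))
    w=(abs(P[:,0]-.58)<.08)&(abs(P[:,1]+.10)<.08)&(P[:,2]>.013); print('tray rim',rect(P[w],.016,.03))
    w=(abs(P[:,0]-.57)<.12)&(P[:,1]>.046)&(P[:,1]<.16); print('rack rim',rect(P[w],.017,.03))
    # obstacles
    for nm,x0,x1,y0,y1 in(('ext',.62,.95,.2,.5),('box',.65,.95,.0,.2),('disp',.65,.95,-.32,-.12),('pink',.65,.95,-.5,-.3)):
        w=(P[:,0]>x0)&(P[:,0]<x1)&(P[:,1]>y0)&(P[:,1]<y1)&(P[:,2]>.06)
        if w.sum(): print(nm,'minx',np.round(np.percentile(P[w,0],1),3),np.round(np.percentile(P[w,1],[1,99]),3),'ztop',P[w,2].max().round(3))
t=cv2.resize(bot.camera('top')['frame'][115:250,180:490],None,fx=2.5,fy=2.5,interpolation=cv2.INTER_CUBIC); cv2.imwrite('pics/crop1.png',t)
E
```

```text
top pink 44 {'c': array([ 440.6, -123.5]), 'L': 40.3, 'W': 9.3, 'long_deg': 85.2, 'n': 44, 'med': array([ 440. , -122.1,   10.4]), 'mean': array([ 440.6, -123.8,   10.4])}
[373. 388.] [206. 210.]
top yel 102 {'c': array([ 602.1, -321.6]), 'L': 64.8, 'W': 12.4, 'long_deg': 1.1, 'n': 102, 'med': array([ 605.9, -320.6,   17.5]), 'mean': array([ 604.7, -321.2,   17. ])}
dish rim {'c': array([ 609.4, -318.2]), 'L': 123.8, 'W': 80.8, 'long_deg': -2.1, 'n': 304, 'med': array([ 611.9, -325. ,   19. ]), 'mean': array([ 611. , -323.7,   19.2])}
tray rim {'c': array([569.1, -92.1]), 'L': 129.0, 'W': 124.1, 'long_deg': -8.6, 'n': 372, 'med': array([578.4, -98.6,  20.8]), 'mean': array([579.6, -99.2,  20.9])}
rack rim {'c': array([573.2,  97.5]), 'L': 182.7, 'W': 87.1, 'long_deg': 4.6, 'n': 475, 'med': array([572.6,  99.8,  21.8]), 'mean': array([572. ,  98.2,  21.6])}
ext minx 0.636 [0.204 0.498] ztop 0.408
box minx 0.738 [0.002 0.198] ztop 0.381
disp minx 0.726 [-0.318 -0.122] ztop 0.381
pink minx 0.725 [-0.497 -0.302] ztop 0.395
side pink 0 {'c': array([0., 0.]), 'L': 0.0, 'W': 0.0, 'long_deg'
[... 421 characters left out ...]
-89. ]), 'L': 139.0, 'W': 132.9, 'long_deg': -8.4, 'n': 481, 'med': array([565. , -84.4,  21.6]), 'mean': array([572.3, -91.6,  21.4])}
rack rim {'c': array([575.3,  96.3]), 'L': 186.6, 'W': 92.2, 'long_deg': 3.9, 'n': 406, 'med': array([582.3,  97.9,  22.1]), 'mean': array([575. ,  97.1,  21.6])}
ext minx 0.654 [0.203 0.491] ztop 0.47
box minx 0.74 [0.001 0.197] ztop 0.494
disp minx 0.728 [-0.318 -0.123] ztop 0.534
pink minx 0.725 [-0.497 -0.303] ztop 0.544
  return _methods._mean(a, axis=axis, dtype=dtype,
  ret = um.true_divide(
h.py:19: RuntimeWarning: Mean of empty slice.
  return dict(c=np.round([cx,cy],1),L=round(w,1),W=round(h,1),long_deg=round(a,1),n=len(Q),med=np.round(np.median(Q,0)*1000,1),mean=np.round(Q.mean(0)*1000,1))
```

View pics/crop1.png

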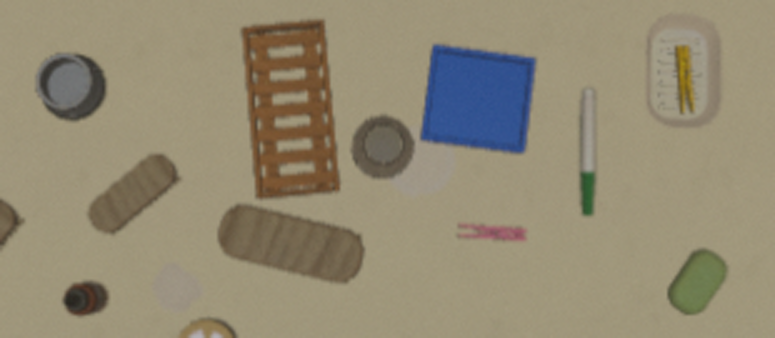

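The crop shows the pink peg (491,232 in the crop) with its prongs to the left, and the yellow peg at (685,80) in the dish. Planning the pink peg first.

```bash
cat >> h.py <<'E'
import sys
def psi_of(s):
    q=s['eef_rot']; X=Rt.from_quat([q[1],q[2],q[3],q[0]]).apply([1,0,0]); return np.arctan2(X[1],X[0])
def plan(segs):
    s=bot.get_state(); p=s['eef_pos'].copy(); ps=psi_of(s)
    print('t',round(s['time_s'],2),'pos',np.round(p*1000,1),'psi',round(np.degrees(ps),1),'w',round(s['width']*1000,1),'F',np.round(s['force'],1))
    for x,y,z,pd in segs:
        g=np.array([x,y,z])/1000; gp=np.radians(pd); 
        n=int(np.ceil(max(np.linalg.norm(g-p)/.046,abs(gp-ps)/.145,1)-1e-6)); rows=[]
        for i in range(n):
            d=(g-p)/(n-i); r=-(gp-ps)/(n-i)
            row=np.round([np.cos(ps)*d[0]+np.sin(ps)*d[1],np.sin(ps)*d[0]-np.cos(ps)*d[1],-d[2]],3); r=round(r,2)
            p=p+np.array([np.cos(ps)*row[0]+np.sin(ps)*row[1],np.sin(ps)*row[0]-np.cos(ps)*row[1],-row[2]]); ps-=r
            rows.append([float(v) for v in row]+[r])
        print(n,rows,'->',np.round(p*1000,1),round(np.degrees(ps),1))
if __name__=='__main__':
    a=list(map(float,sys.argv[1:])); plan([a[i:i+4] for i in range(0,len(a),4)])
E
python3 h.py 440 -117 150 85 440 -117 4 85
```

```text
t 1.4 pos [ 134.3 -533.3  205.4] psi 14.1 w 93.8 F [-0.5 -0.3  0.5]
12 [[0.033, -0.027, 0.005, np.float64(-0.1)], [0.036, -0.024, 0.005, np.float64(-0.1)], [0.038, -0.02, 0.005, np.float64(-0.1)], [0.04, -0.016, 0.004, np.float64(-0.1)], [0.041, -0.012, 0.005, np.float64(-0.1)], [0.042, -0.008, 0.004, np.float64(-0.11)], [0.043, -0.004, 0.005, np.float64(-0.1)], [0.043, 0.001, 0.004, np.float64(-0.11)], [0.043, 0.005, 0.005, np.float64(-0.1)], [0.042, 0.01, 0.004, np.float64(-0.11)], [0.041, 0.014, 0.005, np.float64(-0.1)], [0.039, 0.018, 0.004, np.float64(-0.11)]] -> [ 439.8 -117.1  150.4] 85.2
4 [[0.0, 0.0, 0.037, np.float64(0.0)], [0.0, 0.0, 0.036, np.float64(0.0)], [0.0, 0.0, 0.037, np.float64(0.0)], [0.0, 0.0, 0.036, np.float64(0.0)]] -> [ 439.8 -117.1    4.4] 85.2
```

Request:
{"api": "servo_tool", "payload": {"deltas": [[[0.033,-0.027,0.005,-0.1],[0.036,-0.024,0.005,-0.1],[0.038,-0.02,0.005,-0.1],[0.04,-0.016,0.004,-0.1],[0.041,-0.012,0.005,-0.1],[0.042,-0.008,0.004,-0.11],[0.043,-0.004,0.005,-0.1],[0.043,0.001,0.004,-0.11],[0.043,0.005,0.005,-0.1],[0.042,0.01,0.004,-0.11]]], "gripper": 0.4}}

```text
time_s: 2.4
eef_pos: [0.3901, -0.1854, 0.1595]
eef_rot: [0.0, 0.802, 0.598, 0.0]
force: [-0.1, -1.5, -0.5]
width: 0.0285
```

Request:
{"api": "servo_tool", "payload": {"deltas": [[[0.041,0.014,0.005,-0.1],[0.039,0.018,0.004,-0.11],[0,0,0,0],[0,0,0,0]]]}}

```text
time_s: 2.8
eef_pos: [0.4399, -0.1166, 0.1503]
eef_rot: [-0.0, 0.736, 0.677, -0.0]
force: [-0.6, -0.1, 0.2]
width: 0.0284
```

```bash
sed -i 's/r=round(r,2)/r=round(float(r),2)/' h.py; cat > w.py <<'E'
from h import *
s=bot.get_state(); c=bot.camera('wrist'); save(c,sys.argv[1])
P,u,v=world(c,np.ones((400,640),bool),s)
np.savez('w.npz',P=P,u=u,v=v,f=c['frame'])
if len(sys.argv)>2:
    for o in bot.outline_of(sys.argv[2],c)[:3]:
        Q,_,_=world(c,o['pixels'],s); print(round(o['p'],2),np.round(o['xy']),rect(Q,float(sys.argv[3]),float(sys.argv[4])) )
E
python3 w.py w1 pink_peg .004 .03; python3 h.py 440 -117 3 85
```

```text
0.75 [328. 196.] {'c': array([ 441.2, -116.8]), 'L': 61.9, 'W': 12.6, 'long_deg': 85.6, 'n': 468, 'med': array([ 441.1, -119.2,   11.9]), 'mean': array([ 441.5, -119.1,   11.8])}
t 2.9 pos [ 439.5 -117.8  150.6] psi 85.1 w 28.4 F [-0.7  0.1  0.3]
4 [[0.0, 0.0, 0.037, 0.0], [0.0, 0.0, 0.037, 0.0], [0.0, 0.0, 0.037, 0.0], [0.001, 0.0, 0.037, 0.0]] -> [ 439.6 -116.8    2.6] 85.1
```

View pics/w1.png

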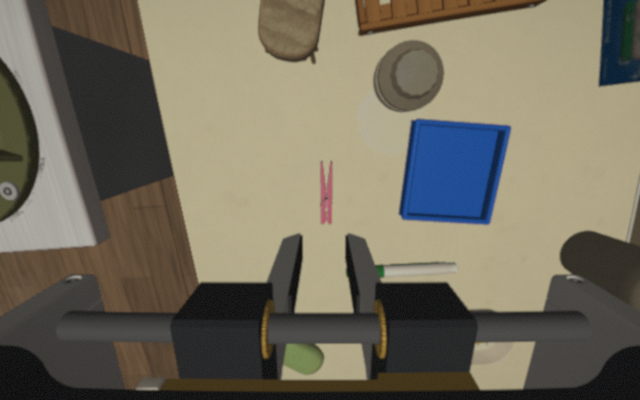

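The wrist view has the pink peg at (327,193), between the jaws' line, and its position agrees with the top view. Descending.

Request:
{"api": "servo_tool", "payload": {"deltas": [[[0,-0.001,0.037,0],[0,0,0.037,0],[0,0,0.037,0],[0,0,0.025,0],[0,0,0.011,0],[0,0,0,0]]]}}

```text
time_s: 3.5
eef_pos: [0.4382, -0.1176, 0.0029]
eef_rot: [-0.001, 0.737, 0.676, -0.0]
force: [-0.3, -0.2, 0.3]
width: 0.0279
```

Request:
{"api": "servo_tool", "payload": {"deltas": [[[0,0,0,0],[0,0,0,0],[0,0,0,0],[0,0,0,0]]], "gripper": 1, "squeeze": 15}}

```text
time_s: 3.9
eef_pos: [0.4396, -0.1174, 0.0047]
eef_rot: [0.001, 0.736, 0.677, 0.0]
force: [-2.4, -1.7, 8.4]
width: 0.0148
```

Request:
{"api": "servo_tool", "payload": {"deltas": [[[0,0,-0.03,0],[0,0,-0.04,0],[0,0,0,0]]]}}

```text
time_s: 4.2
eef_pos: [0.4412, -0.1177, 0.0782]
eef_rot: [0.004, 0.736, 0.677, 0.002]
force: [0.4, 0.2, -0.2]
width: 0.0146
```

```bash
python3 - <<'E'
from h import *
c=np.array([582.,-101.5]); a=np.radians(82); d=22*np.array([np.cos(a),np.sin(a)]); print(c+d,c-d)
E
python3 h.py 585 -80 73 -8 585 -80 8 -8
```

```text
[585.06180822 -79.71410249] [ 578.93819178 -123.28589751]
t 4.2 pos [ 441.2 -117.7   78.2] psi 85.2 w 14.6 F [ 0.4  0.2 -0.2]
12 [[0.004, 0.012, 0.0, 0.14], [0.006, 0.011, 0.0, 0.14], [0.007, 0.01, 0.001, 0.13], [0.008, 0.009, 0.0, 0.14], [0.01, 0.008, 0.001, 0.13], [0.011, 0.006, 0.0, 0.14], [0.011, 0.005, 0.001, 0.13], [0.012, 0.003, 0.0, 0.14], [0.012, 0.002, 0.001, 0.13], [0.012, 0.0, 0.0, 0.14], [0.013, -0.001, 0.001, 0.13], [0.012, -0.003, 0.0, 0.14]] -> [585.2 -80.5  73.2] -8.2
2 [[-0.0, -0.0, 0.033, -0.0], [-0.0, -0.0, 0.032, -0.0]] -> [585.2 -80.5   8.2] -8.2
```

Request:
{"api": "servo_tool", "payload": {"deltas": [[[0.004,0.012,0,0.14],[0.006,0.011,0,0.14],[0.007,0.01,0.001,0.13],[0.008,0.009,0,0.14],[0.01,0.008,0.001,0.13],[0.011,0.006,0,0.14],[0.011,0.005,0.001,0.13],[0.012,0.003,0,0.14],[0.012,0.002,0.001,0.13],[0.012,0,0,0.14]]]}}

```text
time_s: 5.2
eef_pos: [0.5585, -0.0852, 0.0692]
eef_rot: [-0.0, 0.998, 0.061, 0.0]
force: [0.6, -0.3, -0.2]
width: 0.0146
```

Request:
{"api": "servo_tool", "payload": {"deltas": [[[0.013,-0.001,0.001,0.13],[0.012,-0.003,0,0.14],[0,0,0,0],[0,0,0,0]]]}}

```text
time_s: 5.6
eef_pos: [0.5824, -0.0797, 0.0682]
eef_rot: [-0.0, 0.998, -0.069, -0.0]
force: [-0.0, -0.7, 0.2]
width: 0.0147
```

```bash
python3 w.py w2 peg_tray .002 .03; python3 h.py 585 -80 9 -8
```

```text
0.62 [360. 203.] {'c': array([ 577.3, -102.5]), 'L': 120.7, 'W': 113.2, 'long_deg': 81.4, 'n': 12499, 'med': array([ 593.2, -114.5,    5.6]), 'mean': array([ 589.8, -109.5,    9.5])}
t 5.7 pos [582.3 -79.9  68.4] psi -8.0 w 14.6 F [-0.2  0.2  0.2]
2 [[0.001, -0.0, 0.03, -0.0], [0.002, -0.0, 0.029, -0.0]] -> [585.3 -80.3   9.4] -8.0
```

View pics/w2.png

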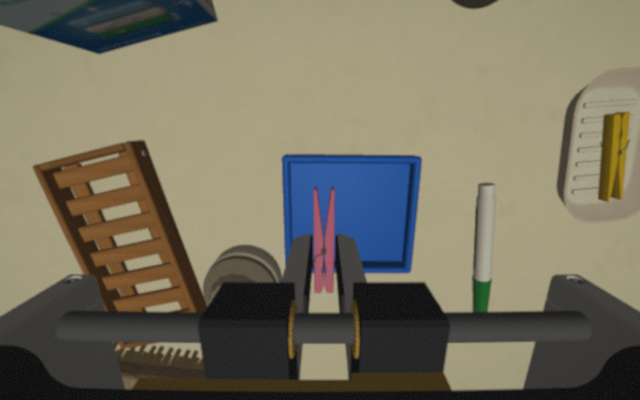

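Peg held at (325,240), aligned with the tray. Lowering.

Request:
{"api": "servo_tool", "payload": {"deltas": [[[0.001,0,0.03,0],[0.001,0,0.02,0],[0,0,0.009,0],[0,0,0,0],[0,0,0,0]]]}}

```text
time_s: 6.2
eef_pos: [0.585, -0.0802, 0.0101]
eef_rot: [0.0, 0.997, -0.071, 0.0]
force: [-0.7, 0.4, -0.4]
width: 0.0147
```

Request:
{"api": "servo_tool", "payload": {"deltas": [[[0,0,0,0],[0,0,0,0],[0,0,-0.01,0],[0,0,-0.04,0],[0,0,-0.03,0]]], "gripper": 0.55}}

```text
time_s: 6.7
eef_pos: [0.5851, -0.0801, 0.092]
eef_rot: [0.0, 0.997, -0.071, 0.001]
force: [0.5, -0.6, -0.2]
width: 0.0211
```

```bash
python3 h.py 603 -250 95 2 603 -321.5 95 2; python3 h.py
```

```text
t 6.7 pos [585.1 -80.1  92. ] psi -8.2 w 21.1 F [ 0.5 -0.6 -0.2]
4 [[0.01, 0.041, -0.001, -0.04], [0.009, 0.042, -0.001, -0.05], [0.007, 0.042, -0.001, -0.04], [0.005, 0.043, -0.0, -0.05]] -> [ 602.9 -250.1   95. ] 2.1
2 [[-0.001, 0.036, -0.0, 0.0], [-0.002, 0.035, -0.0, 0.0]] -> [ 602.6 -321.2   95. ] 2.1
t 6.7 pos [585.1 -80.1  92. ] psi -8.2 w 21.1 F [ 0.5 -0.6 -0.2]
```

Request:
{"api": "servo_tool", "payload": {"deltas": [[[0.01,0.041,-0.015,-0.04],[0.009,0.042,-0.015,-0.05],[0.007,0.042,-0.015,-0.04],[0.005,0.043,-0.015,-0.05],[-0.001,0.036,0,0],[-0.002,0.035,0,0],[0,0,0,0],[0,0,0,0]]], "gripper": 0.45}}

```text
time_s: 7.5
eef_pos: [0.602, -0.3215, 0.1499]
eef_rot: [-0.0, 1.0, 0.018, 0.0]
force: [1.3, -0.3, 0.1]
width: 0.0258
```

```bash
python3 w.py w3 yellow_peg .012 .03;  python3 - <<'E'
from h import *
d=np.load('w.npz'); P=d['P']; f=d['f']; hsv=cv2.cvtColor(f,cv2.COLOR_BGR2HSV)[d['v'],d['u']]
m=(abs(P[:,0]-.61)<.08)&(abs(P[:,1]+.32)<.06)&(hsv[:,1]>150)&(P[:,2]<.03); print('yel',rect(P[m],.01,.03))
m=(abs(P[:,0]-.61)<.08)&(abs(P[:,1]+.32)<.06)&(P[:,2]<.03); print('dish',rect(P[m],.014,.03)); 
for x in (.59,.61,.63):
    k=m&(abs(P[:,0]-x)<.003); b=np.round(P[k,1]*1000/4)*4
    print(x,[(int(v),round(float(np.median(P[k][b==v][:,2])*1000),1)) for v in np.unique(b)])
plan([])
E
```

```text
0.6 [321. 190.] {'c': array([ 604.3, -323.3]), 'L': 64.9, 'W': 12.2, 'long_deg': 1.8, 'n': 481, 'med': array([ 611.4, -322.7,   19.1]), 'mean': array([ 611.2, -322.9,   19.1])}
yel {'c': array([ 605.3, -323.1]), 'L': 64.7, 'W': 10.2, 'long_deg': 2.3, 'n': 369, 'med': array([ 610.8, -322.8,   19.1]), 'mean': array([ 610.3, -323.1,   19.2])}
dish {'c': array([ 609.4, -320.6]), 'L': 122.1, 'W': 82.1, 'long_deg': -3.1, 'n': 2406, 'med': array([ 609.8, -322.3,   19.3]), 'mean': array([ 609.4, -321.5,   18.9])}
0.59 [(-380, 1.6), (-376, 1.4), (-372, 1.7), (-368, 1.3), (-364, 1.5), (-360, 21.6), (-356, 15.9), (-352, 6.7), (-348, 5.3), (-344, 5.6), (-340, 5.4), (-336, 5.3), (-332, 5.6), (-328, 19.1), (-324, 6.4), (-320, 19.1), (-316, 6.1), (-312, 5.4), (-308, 5.5), (-304, 6.2), (-300, 5.7), (-296, 5.5), (-292, 5.7), (-288, 6.6), (-284, 13.7), (-280, 20.7), (-276, 2.2), (-272, 1.6), (-268, 1.3), (-264, 1.1), (-260, 1.7)]
0.61 [(-380, 1.1), (-376, 1.4), (-372, 1.2), (-368, 1.6), (-364, 1.6), (-360, 20.5), (-356, 12.8), (-352, 6.0), (-348, 5.3), (-344, 5.5), (-340, 7.3), (-336, 7.8), (-332, 7.9), (-328, 19.4), (-324, 19.2), (-320, 19.2), (-316, 7.8), (-312, 8.3), (-308, 7.9), (-304, 7.6), (-300, 6.1), (-296, 5.2), (-292, 5.3), (-288, 7.5), (-284, 17.7), (-280, 21.6), (-276, 1.5), (-272, 0.7), (-268, 1.2), (-264, 1.2), (-260, 1.4)]
0.63 [(-380, 0.7), (-376, 0.9), (-372, 1.0), (-368, 1.4), (-364, 21.6), (-360, 19.5), (-356, 11.2), (-352, 5.6), (-348, 4.7), (-344, 5.7), (-340, 5.5), (-336, 5.9), (-332, 5.6), (-328, 18.8), (-324, 18.8), (-320, 19.1), (-316, 18.5), (-312, 5.4), (-308, 5.3), (-304, 5.1), (-300, 5.7), (-296, 5.0), (-292, 5.7), (-288, 10.8), (-284, 18.3), (-280, 20.5), (-276, 1.6), (-272, 1.3), (-268, 1.2), (-264, 1.1), (-260, 0.9)]
t 7.6 pos [ 602.5 -320.2  150. ] psi 2.2 w 25.9 F [-0.9 -0.5  0.3]
```

View pics/w3.png

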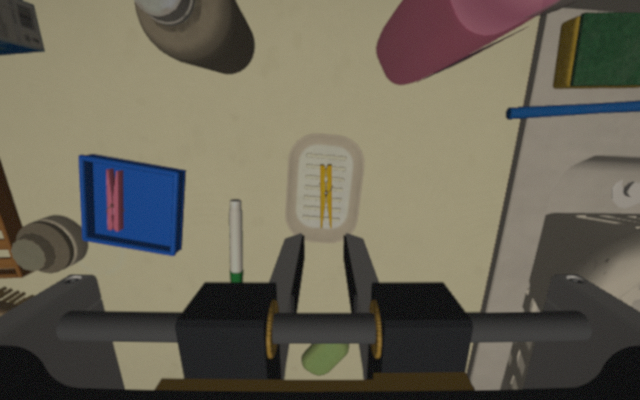

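Wrist view: yellow peg at (326,195) in the dish, pink peg flat in the tray at (115,200). The dish floor is almost flat out to ±30 mm, so there is room for the fingers. Going down.

Request:
{"api": "servo_tool", "payload": {"deltas": [[[0.004,0.002,0.04,0],[0,0,0.04,0],[0,0,0.035,0],[0,0,0.018,0],[0,0,0.006,0],[0,0,0,0]]]}}

```text
time_s: 8.2
eef_pos: [0.6068, -0.3228, 0.0112]
eef_rot: [0.0, 1.0, 0.019, 0.0]
force: [0.2, -0.6, 0.5]
width: 0.0259
```

Request:
{"api": "servo_tool", "payload": {"deltas": [[[0,0,0,0],[0,0,0,0],[0,0,0,0],[0,0,0,0]]], "gripper": 1}}

```text
time_s: 8.6
eef_pos: [0.6072, -0.3235, 0.0124]
eef_rot: [0.001, 1.0, 0.018, 0.001]
force: [0.1, 0.9, 7.9]
width: 0.015
```

Request:
{"api": "servo_tool", "payload": {"deltas": [[[0,0,-0.03,0],[0,0,-0.04,0],[0,0,0,0]]]}}

```text
time_s: 8.9
eef_pos: [0.6087, -0.3244, 0.0873]
eef_rot: [0.003, 1.0, 0.018, 0.004]
force: [0.6, -0.4, 0.0]
width: 0.0147
```

```bash
python3 h.py 580 -124 80 -8 580 -124 14 -8
```

```text
t 8.9 pos [ 608.7 -324.4   87.3] psi 2.1 w 14.7 F [ 0.6 -0.4  0. ]
5 [[-0.004, -0.04, 0.001, 0.04], [-0.006, -0.04, 0.002, 0.03], [-0.007, -0.04, 0.001, 0.04], [-0.009, -0.04, 0.002, 0.03], [-0.01, -0.039, 0.001, 0.04]] -> [ 579.7 -124.    80.3] -8.2
2 [[0.0, -0.0, 0.033, -0.0], [0.0, -0.0, 0.033, -0.0]] -> [ 579.7 -124.    14.3] -8.2
```

Request:
{"api": "servo_tool", "payload": {"deltas": [[[-0.004,-0.04,0.001,0.04],[-0.006,-0.04,0.002,0.03],[-0.007,-0.04,0.001,0.04],[-0.009,-0.04,0.002,0.03],[-0.01,-0.039,0.001,0.04],[0,0,0,0],[0,0,0,0]]]}}

```text
time_s: 9.6
eef_pos: [0.5777, -0.1223, 0.0739]
eef_rot: [0.0, 0.997, -0.071, 0.0]
force: [-0.5, -0.8, -0.6]
width: 0.0147
```

```bash
python3 h.py 580 -124 10 -8
```

```text
t 9.6 pos [ 577.7 -122.3   73.9] psi -8.1 w 14.7 F [-0.5 -0.8 -0.6]
2 [[0.001, 0.001, 0.032, -0.0], [0.002, 0.0, 0.032, -0.0]] -> [ 580.5 -123.7    9.9] -8.1
```

Request:
{"api": "servo_tool", "payload": {"deltas": [[[0.001,0.001,0.032,0],[0.001,0,0.022,0],[0,0,0.01,0],[0,0,0,0],[0,0,0,0]]]}}

```text
time_s: 10.1
eef_pos: [0.5796, -0.1247, 0.01]
eef_rot: [0.0, 0.997, -0.072, 0.0]
force: [0.4, 0.0, 1.3]
width: 0.015
```

Request:
{"api": "servo_tool", "payload": {"deltas": [[[0,0,0,0],[0,0,0,0],[0,0,-0.01,0],[0,0,-0.04,0],[0,0,-0.04,0],[0,0,-0.04,0]]], "gripper": 0.55}}

```text
time_s: 10.7
eef_pos: [0.5791, -0.1238, 0.142]
eef_rot: [0.0, 0.997, -0.071, 0.0]
force: [0.2, 0.4, -0.1]
width: 0.0208
```

```bash
python3 h.py 386 -329 150 -35
```

```text
t 10.7 pos [ 579.1 -123.8  142. ] psi -8.2 w 20.8 F [ 0.2  0.4 -0.1]
7 [[-0.023, 0.033, -0.001, 0.07], [-0.021, 0.034, -0.001, 0.07], [-0.018, 0.036, -0.001, 0.07], [-0.016, 0.037, -0.001, 0.06], [-0.013, 0.038, -0.001, 0.07], [-0.011, 0.039, -0.001, 0.06], [-0.009, 0.039, -0.002, 0.07]] -> [ 385.9 -328.5  150. ] -35.1
```

Request:
{"api": "servo_tool", "payload": {"deltas": [[[-0.023,0.033,-0.001,0.07],[-0.021,0.034,-0.001,0.07],[-0.018,0.036,-0.001,0.07],[-0.016,0.037,-0.001,0.06],[-0.013,0.038,-0.001,0.07],[-0.011,0.039,-0.001,0.06],[-0.009,0.039,-0.002,0.07],[0,0,0,0],[0,0,0,0]]], "gripper": -0.3}}

```text
time_s: 11.6
eef_pos: [0.3858, -0.3289, 0.1483]
eef_rot: [0.0, 0.953, -0.302, 0.0]
force: [-0.0, 0.3, 0.2]
width: 0.061
```

```bash
python3 w.py w4 soap .012 .03;  python3 - <<'E'
from h import *
plan([[386,-329,13,-35]])
c=bot.camera('top'); t=cv2.resize(c['frame'][115:250,180:490],None,fx=2.5,fy=2.5,interpolation=cv2.INTER_CUBIC); cv2.imwrite('pics/crop2.png',t)
E
```

```text
0.51 [ 43. 176.] {'c': array([587., -81.]), 'L': 69.4, 'W': 15.7, 'long_deg': -9.2, 'n': 758, 'med': array([585.8, -81.5,  15.2]), 'mean': array([585.8, -81.9,  15. ])}
t 11.7 pos [ 386.6 -327.9  147.9] psi -35.1 w 61.1 F [-0.8  0.   0.5]
3 [[0.0, 0.0, 0.045, -0.0], [0.0, 0.001, 0.045, -0.0], [0.0, 0.0, 0.045, -0.0]] -> [ 386.  -328.8   12.9] -35.1
```

View pics/w4.png

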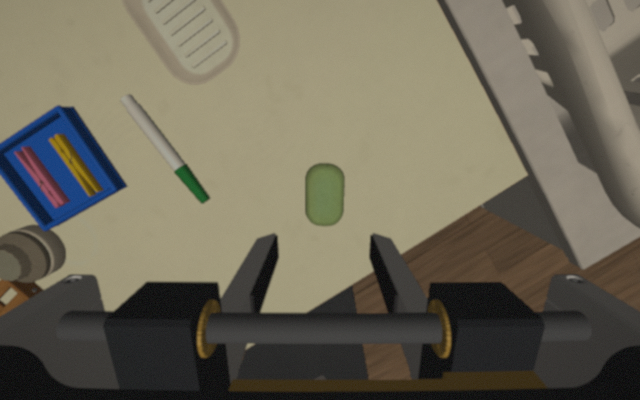

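View pics/crop2.png

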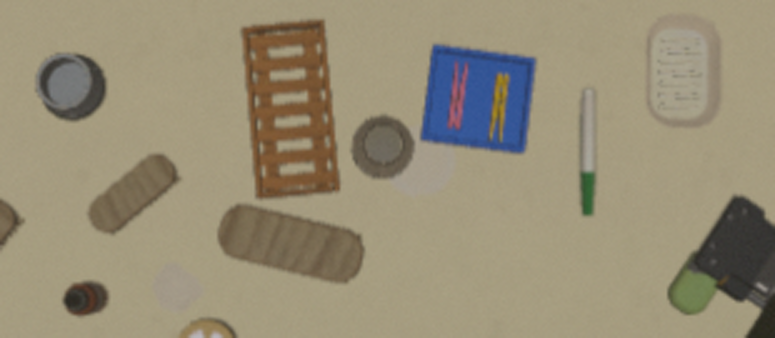

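Both pegs lie side by side in the tray, and the soap at (325,194) is centred and aligned between the fingers.

Request:
{"api": "servo_tool", "payload": {"deltas": [[[0,0.001,0.045,0],[0,0,0.045,0],[0,0,0.035,0],[0,0,0.012,0],[0,0,0,0]]]}}

```text
time_s: 12.25
eef_pos: [0.3855, -0.3284, 0.0097]
eef_rot: [-0.001, 0.954, -0.301, -0.001]
force: [-0.1, -0.0, 1.6]
width: 0.0613
```

Request:
{"api": "servo_tool", "payload": {"deltas": [[[0,0,0,0],[0,0,0,0],[0,0,0,0],[0,0,0,0]]], "gripper": 1, "squeeze": 20}}

```text
time_s: 12.65
eef_pos: [0.3861, -0.33, 0.0119]
eef_rot: [0.001, 0.953, -0.302, 0.001]
force: [-0.5, 0.2, 8.2]
width: 0.0417
```

Request:
{"api": "servo_tool", "payload": {"deltas": [[[0,0,-0.03,0],[0,0,-0.04,0],[0,0,-0.02,0],[0,0,0,0]]]}}

```text
time_s: 13.05
eef_pos: [0.3865, -0.3304, 0.1037]
eef_rot: [0.001, 0.953, -0.302, 0.003]
force: [0.2, -0.9, -2.0]
width: 0.0418
```

```bash
python3 w.py w5;  python3 h.py 610 -320.5 95 -3
```

```text
t 13.1 pos [ 385.8 -329.7  101.6] psi -35.1 w 41.9 F [ 0.6  0.4 -2.4]
5 [[0.036, -0.027, 0.001, -0.11], [0.038, -0.023, 0.001, -0.11], [0.041, -0.019, 0.002, -0.11], [0.042, -0.015, 0.001, -0.12], [0.044, -0.009, 0.002, -0.11]] -> [ 609.7 -320.3   94.6] -3.1
```

View pics/w5.png

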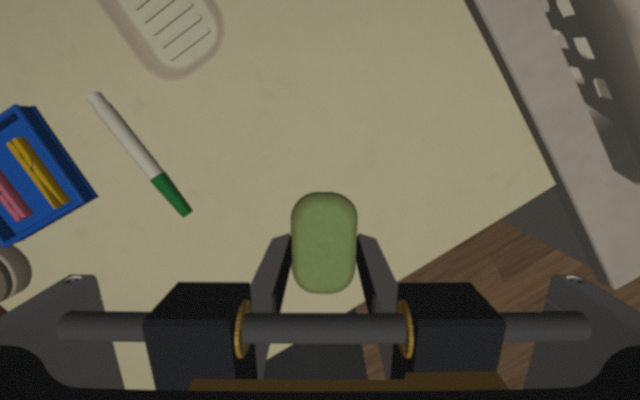

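Soap held straight at (324,242). Moving to the dish.

Request:
{"api": "servo_tool", "payload": {"deltas": [[[0.036,-0.027,0.001,-0.11],[0.038,-0.023,0.001,-0.11],[0.041,-0.019,0.002,-0.11],[0.042,-0.015,0.001,-0.12],[0.044,-0.009,0.002,-0.11],[0,0,0,0],[0,0,0,0]]]}}

```text
time_s: 13.8
eef_pos: [0.6089, -0.3192, 0.0907]
eef_rot: [-0.001, 1.0, -0.027, -0.002]
force: [0.0, -0.3, -1.0]
width: 0.0417
```

```bash
python3 w.py w6;  python3 - <<'E'
from h import *
d=np.load('w.npz'); P=d['P']; f=d['f']; hsv=cv2.cvtColor(f,cv2.COLOR_BGR2HSV)[d['v'],d['u']]
m=(hsv[:,0]>35)&(hsv[:,0]<60)&(hsv[:,1]>60)&(P[:,2]>.05)&(abs(P[:,0]-.61)<.07)&(abs(P[:,1]+.32)<.07)
Q=P[m]; print(rect(P[m],.05,.2),np.percentile(Q[:,2],[5,50,95]))
m=(abs(P[:,0]-.61)<.08)&(abs(P[:,1]+.32)<.06)&(P[:,2]<.03); print('dish',rect(P[m],.014,.03))
plan([[610,-320.5,18.5,-3]])
E
```

```text
{'c': array([ 611.3, -317.8]), 'L': 85.3, 'W': 68.4, 'long_deg': 83.8, 'n': 5773, 'med': array([ 614.7, -319.1,   99.9]), 'mean': array([ 614.1, -319.1,  100.5])} [0.0966041  0.09997245 0.20569778]
dish {'c': array([ 612.8, -320.9]), 'L': 115.5, 'W': 82.2, 'long_deg': -3.0, 'n': 1695, 'med': array([ 642.5, -325.9,   19.9]), 'mean': array([ 638. , -323. ,   19.1])}
t 13.85 pos [ 608.3 -319.6   91.7] psi -3.1 w 42.3 F [ 0.7 -0.3  0.2]
2 [[0.001, 0.0, 0.037, -0.0], [0.001, 0.001, 0.036, -0.0]] -> [ 610.3 -320.7   18.7] -3.1
```

View pics/w6.png

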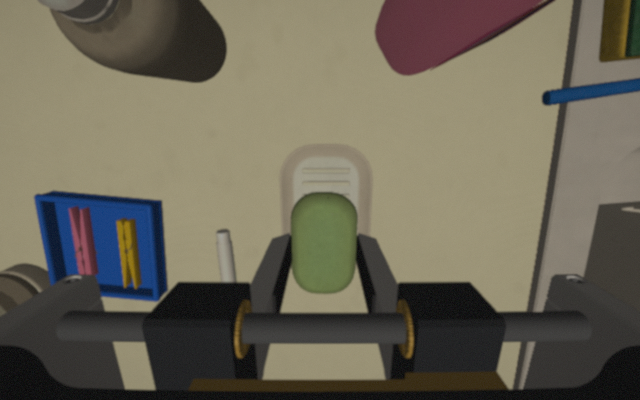

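```bash
python3 - <<'E'
from h import *
d=np.load('w.npz'); P=d['P']; f=d['f']; hsv=cv2.cvtColor(f,cv2.COLOR_BGR2HSV)[d['v'],d['u']]
m=(hsv[:,0]>35)&(hsv[:,0]<60)&(hsv[:,1]>60)&(abs(P[:,0]-.61)<.07)&(abs(P[:,1]+.32)<.03)
print(rect(P[m],.088,.106))
E
```

```text
{'c': array([ 611.1, -319.1]), 'L': 68.6, 'W': 42.4, 'long_deg': -4.1, 'n': 5703, 'med': array([ 614.5, -319.1,   99.9]), 'mean': array([ 614. , -319.1,   99.5])}
```

Request:
{"api": "servo_tool", "payload": {"deltas": [[[0,0.001,0.035,0],[0,0,0.025,0],[0,0,0.011,0],[0,0,0,0],[0,0,0,0]]]}}

```text
time_s: 14.35
eef_pos: [0.6094, -0.3214, 0.0239]
eef_rot: [0.0, 1.0, -0.027, 0.001]
force: [0.3, -0.2, 0.3]
width: 0.0416
```

Request:
{"api": "servo_tool", "payload": {"deltas": [[[0,0,0.003,0],[0,0,0,0],[0,0,0,0]]]}}

```text
time_s: 14.65
eef_pos: [0.6094, -0.321, 0.02]
eef_rot: [0.0, 1.0, -0.027, 0.0]
force: [0.2, 0.1, -1.2]
width: 0.0421
```

Request:
{"api": "servo_tool", "payload": {"deltas": [[[0,0,0.001,0],[0,0,0,0]]]}}

```text
time_s: 14.85
eef_pos: [0.6095, -0.321, 0.0189]
eef_rot: [0.0, 1.0, -0.027, 0.0]
force: [-0.2, -0.8, 2.6]
width: 0.0422
```

Request:
{"api": "servo_tool", "payload": {"deltas": [[[0,0,0,0],[0,0,0,0],[0,0,-0.01,0],[0,0,-0.04,0],[0,0,-0.04,0],[0,0,-0.04,0],[0,0,0,0]]], "gripper": -0.1}}

```text
time_s: 15.55
eef_pos: [0.6111, -0.322, 0.156]
eef_rot: [0.002, 1.0, -0.027, 0.004]
force: [0.6, -0.9, 0.9]
width: 0.0516
```

```bash
python3 w.py w7 soap .018 .04;  python3 - <<'E'
from h import *
d=np.load('w.npz'); P=d['P']
m=(abs(P[:,0]-.61)<.08)&(abs(P[:,1]+.32)<.06)&(P[:,2]<.03); print('dish',rect(P[m],.014,.03))
plan([[433,97,150,75]])
E
```

```text
0.97 [320. 196.] {'c': array([ 610.5, -320.8]), 'L': 69.4, 'W': 43.6, 'long_deg': -3.8, 'n': 2187, 'med': array([ 612.8, -320.8,   28.2]), 'mean': array([ 612.3, -320.7,   27.6])}
dish {'c': array([ 608.9, -320.7]), 'L': 122.0, 'W': 82.1, 'long_deg': -3.1, 'n': 3905, 'med': array([ 611.3, -320.4,   24.8]), 'mean': array([ 610.1, -320.5,   23.7])}
t 15.65 pos [ 609.5 -321.   149.7] psi -3.0 w 51.9 F [ 0.3  0.1 -1.2]
10 [[-0.02, -0.041, -0.0, -0.14], [-0.014, -0.043, -0.0, -0.14], [-0.008, -0.045, -0.0, -0.14], [-0.001, -0.045, -0.0, -0.13], [0.004, -0.045, -0.0, -0.14], [0.011, -0.044, -0.0, -0.13], [0.016, -0.042, -0.0, -0.14], [0.022, -0.04, -0.0, -0.13], [0.027, -0.037, -0.0, -0.14], [0.032, -0.032, -0.0, -0.13]] -> [432.8  96.9 149.7] 74.9
```

View pics/w7.png

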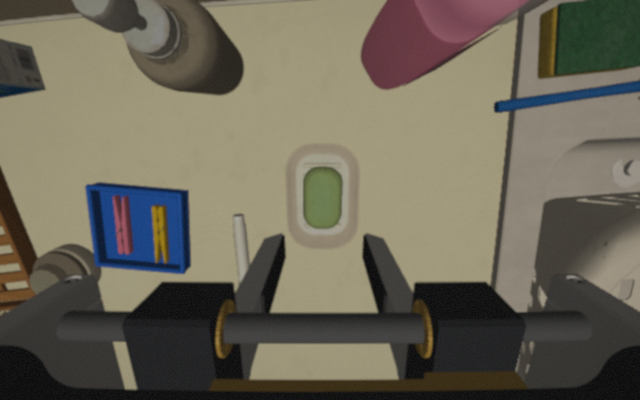

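Soap lies flat and centred in the dish (322,197), top at 28 mm. Next, the brush.

Request:
{"api": "servo_tool", "payload": {"deltas": [[[-0.02,-0.041,0,-0.14],[-0.014,-0.043,0,-0.14],[-0.008,-0.045,0,-0.14],[-0.001,-0.045,0,-0.13],[0.004,-0.045,0,-0.14],[0.011,-0.044,0,-0.13],[0.016,-0.042,0,-0.14],[0.022,-0.04,0,-0.13],[0.027,-0.037,0,-0.14],[0.032,-0.032,0,-0.13]]], "gripper": -0.65}}

```text
time_s: 16.65
eef_pos: [0.4309, 0.0984, 0.1475]
eef_rot: [-0.001, 0.792, 0.61, -0.001]
force: [1.8, 0.7, -0.3]
width: 0.0778
```

Request:
{"api": "servo_tool", "payload": {"deltas": [[[0,0,0,0],[0,0,0,0]]]}}

```text
time_s: 16.85
eef_pos: [0.432, 0.0975, 0.1478]
eef_rot: [-0.0, 0.794, 0.608, -0.001]
force: [0.1, 0.1, -0.9]
width: 0.0771
```

```bash
python3 w.py w8 scrub_brush .035 .055;  python3 h.py 433 97 28 75
```

```text
0.76 [326. 198.] {'c': array([433.3,  96.9]), 'L': 148.5, 'W': 56.1, 'long_deg': 75.6, 'n': 7109, 'med': array([434.8, 103.8,  43.9]), 'mean': array([434.6, 101.6,  43.7])}
0.61 [345.  27.] {'c': array([0., 0.]), 'L': 0.0, 'W': 0.0, 'long_deg': 0.0, 'n': 0, 'med': array([nan, nan, nan]), 'mean': array([nan, nan, nan])}
0.27 [436. 253.] {'c': array([537.4,   6.3]), 'L': 46.1, 'W': 39.0, 'long_deg': -69.7, 'n': 1285, 'med': array([534.3,  10. ,  48.5]), 'mean': array([534.6,   7.9,  45.6])}
t 16.95 pos [432.7  96.3 147.9] psi 74.8 w 77.7 F [-0.8 -0.5 -1.1]
3 [[0.0, 0.0, 0.04, -0.0], [0.0, 0.0, 0.04, -0.0], [0.001, 0.0, 0.04, -0.0]] -> [432.9  97.3  27.9] 74.8
  return _methods._mean(a, axis=axis, dtype=dtype,
  ret = um.true_divide(
h.py:19: RuntimeWarning: Mean of empty slice.
  return dict(c=np.round([cx,cy],1),L=round(w,1),W=round(h,1),long_deg=round(a,1),n=len(Q),med=np.round(np.median(Q,0)*1000,1),mean=np.round(Q.mean(0)*1000,1))
```

View pics/w8.png

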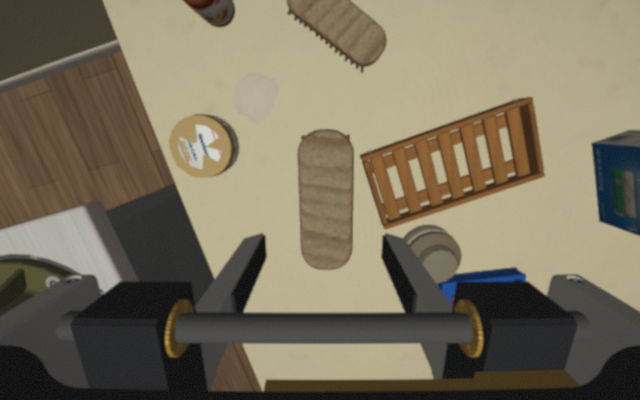

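Brush centred at (326,198), with the rack end close to the right finger, so I narrow the opening a little. The fingertips stay above the rail height anyway.

Request:
{"api": "servo_tool", "payload": {"deltas": [[[0,0,0.04,0],[0,0,0.04,0],[0,0,0.03,0],[0,0,0.01,0],[0,0,0,0]]], "gripper": -0.45}}

```text
time_s: 17.45
eef_pos: [0.4323, 0.0962, 0.0276]
eef_rot: [-0.001, 0.795, 0.607, -0.001]
force: [-0.0, -0.1, -0.8]
width: 0.0681
```

Request:
{"api": "servo_tool", "payload": {"deltas": [[[0,0,0,0],[0,0,0,0],[0,0,0,0],[0,0,0,0]]], "gripper": 1, "squeeze": 30}}

```text
time_s: 17.85
eef_pos: [0.4336, 0.097, 0.0298]
eef_rot: [0.001, 0.794, 0.608, 0.001]
force: [1.1, -2.3, 9.2]
width: 0.055
```

Request:
{"api": "servo_tool", "payload": {"deltas": [[[0,0,-0.03,0],[0,0,-0.04,0],[0,0,-0.03,0],[0,0,0,0]]]}}

```text
time_s: 18.25
eef_pos: [0.4344, 0.0974, 0.1325]
eef_rot: [0.002, 0.794, 0.608, 0.003]
force: [-0.7, -0.1, -2.1]
width: 0.0553
```

```bash
python3 h.py 573.5 96.5 125 5 
```

```text
t 18.25 pos [434.4  97.4 132.5] psi 74.9 w 55.3 F [-0.7 -0.1 -2.1]
9 [[0.004, 0.015, 0.001, 0.14], [0.006, 0.014, 0.001, 0.13], [0.008, 0.013, 0.001, 0.14], [0.01, 0.012, 0.001, 0.13], [0.011, 0.011, 0.001, 0.14], [0.012, 0.009, 0.001, 0.13], [0.014, 0.008, 0.001, 0.14], [0.014, 0.006, 0.0, 0.13], [0.015, 0.003, 0.001, 0.14]] -> [573.2  96.7 124.5] 5.0
```

Request:
{"api": "servo_tool", "payload": {"deltas": [[[0.004,0.015,0.001,0.14],[0.006,0.014,0.001,0.13],[0.008,0.013,0.001,0.14],[0.01,0.012,0.001,0.13],[0.011,0.011,0.001,0.14],[0.012,0.009,0.001,0.13],[0.014,0.008,0.001,0.14],[0.014,0.006,0,0.13],[0.015,0.003,0.001,0.14],[0,0,0,0]]]}}

```text
time_s: 19.25
eef_pos: [0.572, 0.0963, 0.1193]
eef_rot: [0.0, 0.999, 0.042, -0.0]
force: [-0.6, -0.5, -2.1]
width: 0.0552
```

Request:
{"api": "servo_tool", "payload": {"deltas": [[[0,0,0,0],[0,0,0,0]]]}}

```text
time_s: 19.45
eef_pos: [0.5707, 0.0965, 0.1202]
eef_rot: [0.0, 0.999, 0.045, -0.0]
force: [0.3, -0.1, -1.1]
width: 0.0553
```

```bash
python3 w.py w9;  python3 - <<'E'
from h import *
d=np.load('w.npz'); P=d['P']
s=bot.get_state(); z=s['eef_pos'][2]
m=(abs(P[:,0]-.57)<.12)&(P[:,1]>.04)&(P[:,1]<.16)
print('rack',rect(P[m],.017,.03)); 
m2=m&(abs(P[:,1]-.097)<.035); Q=P[m2]; print('brush',rect(Q,z+.005,z+.025))
plan([[573.5,96.5,42,5]])
E
```

```text
rack {'c': array([629.3, 100.5]), 'L': 87.4, 'W': 73.7, 'long_deg': -85.7, 'n': 1257, 'med': array([658.9,  98.1,  22.7]), 'mean': array([652. ,  99.8,  22.6])}
brush {'c': array([570.5,  95. ]), 'L': 148.5, 'W': 69.5, 'long_deg': 12.7, 'n': 16018, 'med': array([588.5,  98.5, 134.3]), 'mean': array([587.3,  98.3, 134.2])}
t 19.5 pos [570.8  96.5 120.4] psi 5.1 w 55.1 F [-0.7 -0.1 -0.5]
2 [[0.001, 0.0, 0.039, 0.0], [0.002, 0.0, 0.039, 0.0]] -> [573.8  96.8  42.4] 5.1
```

View pics/w9.png

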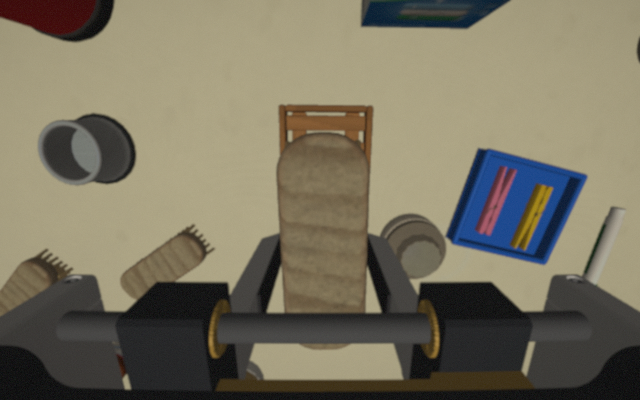

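Brush held at (323,230), in line with the rack below. Lowering.

Request:
{"api": "servo_tool", "payload": {"deltas": [[[0.001,0,0.035,0],[0.001,0,0.025,0],[0,0,0.014,0],[0,0,0,0],[0,0,0,0]]]}}

```text
time_s: 20.0
eef_pos: [0.5738, 0.0967, 0.0475]
eef_rot: [-0.0, 0.999, 0.044, 0.001]
force: [-0.2, -0.6, -0.2]
width: 0.0548
```

Request:
{"api": "servo_tool", "payload": {"deltas": [[[0,0,0.004,0],[0,0,0.002,0],[0,0,0,0],[0,0,0,0]]]}}

```text
time_s: 20.4
eef_pos: [0.574, 0.0967, 0.0418]
eef_rot: [-0.0, 0.999, 0.043, 0.001]
force: [-2.5, -0.6, 7.2]
width: 0.0552
```

Contact at 7 N, so the brush sits on the slats. Releasing.

Request:
{"api": "servo_tool", "payload": {"deltas": [[[0,0,0,0],[0,0,0,0],[0,0,-0.01,0],[0,0,-0.04,0],[0,0,-0.04,0],[0,0,-0.04,0],[0,0,0,0],[0,0,0,0]]], "gripper": -0.42}}

```text
time_s: 21.2
eef_pos: [0.5737, 0.0966, 0.1716]
eef_rot: [-0.0, 0.999, 0.043, 0.001]
force: [-0.7, -0.1, 0.5]
width: 0.0668
```

```bash
python3 w.py w10 scrub_brush .048 .065;  python3 - <<'E'
from h import *
d=np.load('w.npz'); P=d['P']
m=(abs(P[:,0]-.57)<.12)&(P[:,1]>.04)&(P[:,1]<.16)
print('rack',rect(P[m],.017,.03))
t=bot.camera('top'); s=bot.camera('side')
for n,c in(('t',t),('s',s)):
    P,u,v=world(c,np.ones((400,640),bool))
    w=(abs(P[:,0]-.38)<.05)&(abs(P[:,1]-.30)<.05)&(P[:,2]<.12)
    print(n,'body',rect(P[w],.03,.06),'bulb',rect(P[w],.08,.11))
    w=(P[:,0]>.64)&(P[:,0]<.85)&(P[:,1]>.22)&(P[:,1]<.44)&(P[:,2]>.03)
    for lo in (.03,.1,.2,.3):
        k=w&(P[:,2]>lo)&(P[:,2]<lo+.1)
        if k.sum(): print(n,lo,np.round(np.percentile(P[k,0],[1,99]),3),np.round(np.percentile(P[k,1],[1,99]),3))
plan([[379,301,150,60]])
E
```

```text
0.68 [322. 199.] {'c': array([573. ,  97.1]), 'L': 148.4, 'W': 55.8, 'long_deg': 5.7, 'n': 6563, 'med': array([579.7,  97.5,  56. ]), 'mean': array([577.8,  97.5,  55.9])}
0.68 [ 69. 265.] {'c': array([0., 0.]), 'L': 0.0, 'W': 0.0, 'long_deg': 0.0, 'n': 0, 'med': array([nan, nan, nan]), 'mean': array([nan, nan, nan])}
0.66 [187. 245.] {'c': array([0., 0.]), 'L': 0.0, 'W': 0.0, 'long_deg': 0.0, 'n': 0, 'med': array([nan, nan, nan]), 'mean': array([nan, nan, nan])}
rack {'c': array([574.9,  96.3]), 'L': 182.3, 'W': 87.3, 'long_deg': 4.5, 'n': 2271, 'med': array([597.7, 103.2,  22.8]), 'mean': array([589.4,  97.4,  22.6])}
t body {'c': array([379.6, 305.5]), 'L': 33.0, 'W': 29.7, 'long_deg': 15.4, 'n': 57, 'med': array([379. , 295.8,  55.6]), 'mean': array([379.4, 298.8,  50.8])} bulb {'c': array([379.7, 306.3]), 'L': 14.1, 'W': 12.2, 'long_deg': 52.6, 'n': 32, 'med': array([378.8, 306.4,  97.5]), 'mean': array([379.1, 306.2,  95. ])}
t 0.03 [0.661 0.821] [0.222 0.438]
t 0.1 [0.703 0.821] [0.223 0.37 ]
t 0.2 [0.705 0.82 ] [0.223 0.429]
t 0.3 [0.732 0.82 ] [0.224 0.437]
s body {'c': array([376.4, 300.9]), 'L': 32.7, 'W': 25.5, 'long_deg': -14.1, 'n': 105, 'med': array([377.5, 296.8,  45.6]), 'mean': array([377.5, 297.8,  45.4])} bulb {'c': array([376.4, 305.8]), 'L': 17.6, 'W': 11.5, 'long_deg': 17.8, 'n': 35, 'med': array([377.8, 306.2,  92. ]), 'mean': array([377.9, 306. ,  91.4])}
s 0.03 [0.704 0.824] [0.227 0.404]
s 0.1 [0.706 0.824] [0.223 0.398]
s 0.2 [0.707 0.823] [0.223 0.431]
s 0.3 [0.734 0.823] [0.222 0.437]
t 21.4 pos [573.   96.5 169.3] psi 5.0 w 66.9 F [-0.7 -0.3 -0.2]
7 [[-0.025, -0.032, 0.003, -0.14], [-0.02, -0.035, 0.003, -0.14], [-0.016, -0.037, 0.003, -0.14], [-0.01, -0.039, 0.003, -0.14], [-0.005, -0.04, 0.002, -0.13], [0.001, -0.04, 0.003, -0.14], [0.006, -0.04, 0.002, -0.13]] -> [378.5 301.1 150.3] 60.0
  return _methods._mean(a, axis=axis, dtype=dtype,
  ret = um.true_divide(
h.py:19: RuntimeWarning: Mean of empty slice.
  return dict(c=np.round([cx,cy],1),L=round(w,1),W=round(h,1),long_deg=round(a,1),n=len(Q),med=np.round(np.median(Q,0)*1000,1),mean=np.round(Q.mean(0)*1000,1))
```

View pics/w10.png

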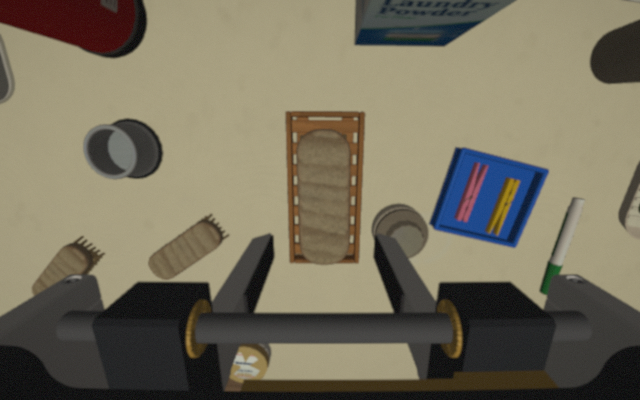

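The brush is flat inside the rail: its centre is within 2 mm of the rack's and it is about 1° off in yaw. The bottle stands at about (379,305). I will grip it with ψ=180° so that the camera and gripper body stay clear of the extinguisher behind the cup.

```bash
python3 h.py 379 305 165 180
```

```text
t 21.4 pos [573.   96.5 169.3] psi 5.0 w 66.9 F [-0.7 -0.3 -0.2]
22 [[-0.008, -0.01, 0.0, -0.14], [-0.006, -0.011, 0.0, -0.14], [-0.005, -0.012, 0.0, -0.14], [-0.003, -0.013, 0.0, -0.14], [-0.001, -0.013, 0.0, -0.14], [0.0, -0.013, 0.0, -0.14], [0.002, -0.013, 0.0, -0.14], [0.004, -0.012, 0.0, -0.14], [0.006, -0.012, 0.0, -0.14], [0.007, -0.011, 0.0, -0.14], [0.009, -0.01, 0.0, -0.14], [0.01, -0.008, 0.0, -0.14], [0.011, -0.007, 0.0, -0.14], [0.012, -0.005, 0.0, -0.14], [0.012, -0.003, 0.001, -0.14], [0.013, -0.002, 0.0, -0.14], [0.013, 0.0, 0.001, -0.14], [0.013, 0.002, 0.0, -0.13], [0.012, 0.004, 0.001, -0.14], [0.012, 0.005, 0.0, -0.13], [0.011, 0.007, 0.001, -0.14], [0.01, 0.007, 0.0, -0.13]] -> [378.6 304.6 165.3] 179.7
```

Request:
{"api": "servo_tool", "payload": {"deltas": [[[-0.008,-0.01,0,-0.14],[-0.006,-0.011,0,-0.14],[-0.005,-0.012,0,-0.14],[-0.003,-0.013,0,-0.14],[-0.001,-0.013,0,-0.14],[0,-0.013,0,-0.14],[0.002,-0.013,0,-0.14],[0.004,-0.012,0,-0.14],[0.006,-0.012,0,-0.14],[0.007,-0.011,0,-0.14]]], "gripper": -0.15}}

```text
time_s: 22.4
eef_pos: [0.4838, 0.1917, 0.1696]
eef_rot: [-0.0, 0.734, 0.679, -0.001]
force: [1.3, -0.3, -0.5]
width: 0.0538
```

Request:
{"api": "servo_tool", "payload": {"deltas": [[[0.009,-0.01,0,-0.14],[0.01,-0.008,0,-0.14],[0.011,-0.007,0,-0.14],[0.012,-0.005,0,-0.14],[0.012,-0.003,0.001,-0.14],[0.013,-0.002,0,-0.14],[0.013,0,0.001,-0.14],[0.013,0.002,0,-0.13],[0.012,0.004,0.001,-0.14],[0.012,0.005,0,-0.13]]]}}

```text
time_s: 23.4
eef_pos: [0.3961, 0.2868, 0.1666]
eef_rot: [-0.001, 0.134, 0.991, -0.001]
force: [0.1, 0.0, -0.5]
width: 0.0543
```

Request:
{"api": "servo_tool", "payload": {"deltas": [[[0.011,0.007,0.001,-0.14],[0.01,0.007,0,-0.13],[0,0,0,0],[0,0,0,0]]]}}

```text
time_s: 23.8
eef_pos: [0.3791, 0.3045, 0.1661]
eef_rot: [-0.0, 0.004, 1.0, -0.0]
force: [-0.6, 0.7, -0.5]
width: 0.0539
```

```bash
python3 w.py w11 stain_dropper .03 .11;  python3 - <<'E'
from h import *
d=np.load('w.npz'); P=d['P']
m=(abs(P[:,0]-.379)<.03)&(abs(P[:,1]-.305)<.03)
for lo,hi in((.02,.062),(.062,.07),(.085,.11)): print(lo,rect(P[m],lo,hi))
plan([[379,305,39,180]])
E
```

```text
0.71 [329. 200.] {'c': array([377.2, 307.8]), 'L': 31.2, 'W': 29.0, 'long_deg': 89.9, 'n': 941, 'med': array([373.4, 307.7,  69.5]), 'mean': array([373.5, 307.8,  70.8])}
0.02 {'c': array([377.2, 308.3]), 'L': 32.6, 'W': 29.0, 'long_deg': 89.9, 'n': 437, 'med': array([367.3, 307.3,  58.2]), 'mean': array([369.9, 307.8,  51.1])}
0.062 {'c': array([376.2, 307.6]), 'L': 27.1, 'W': 20.7, 'long_deg': -79.8, 'n': 96, 'med': array([369.9, 308. ,  63.1]), 'mean': array([371.7, 307.5,  64.3])}
0.085 {'c': array([379.4, 308.2]), 'L': 12.3, 'W': 12.1, 'long_deg': -0.2, 'n': 193, 'med': array([377.4, 307.8,  98.3]), 'mean': array([377.9, 308.1,  97.3])}
t 23.9 pos [379.3 304.3 166.2] psi 179.5 w 54.0 F [-0.3 -0.7 -0.5]
3 [[0.0, 0.0, 0.042, -0.0], [0.0, 0.0, 0.043, -0.0], [0.0, 0.001, 0.042, -0.01]] -> [379.3 305.3  39.2] 180.1
```

View pics/w11.png

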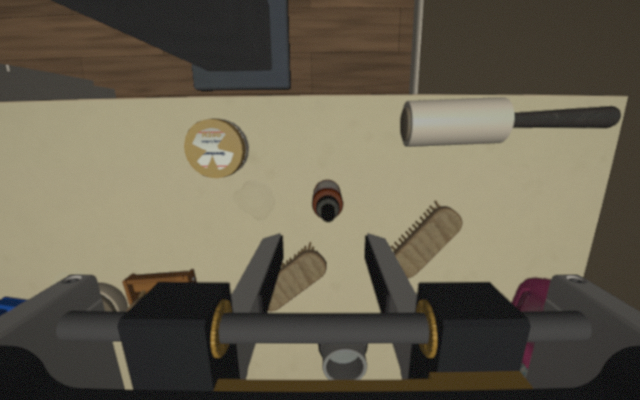

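Bottle at (328,200), about 2–3 mm left of the jaw centre in world y. Correcting for that and descending.

Request:
{"api": "servo_tool", "payload": {"deltas": [[[0,0.003,0.04,0],[0,0,0.04,0],[0,0,0.033,0],[0,0,0.013,0],[0,0,0,0]]]}}

```text
time_s: 24.4
eef_pos: [0.3788, 0.307, 0.0394]
eef_rot: [-0.001, 0.003, 1.0, -0.001]
force: [0.3, 1.0, 0.2]
width: 0.054
```

Request:
{"api": "servo_tool", "payload": {"deltas": [[[0,0,0,0],[0,0,0,0],[0,0,0,0],[0,0,0,0]]], "gripper": 1, "squeeze": 20}}

```text
time_s: 24.8
eef_pos: [0.3796, 0.3081, 0.0416]
eef_rot: [0.001, 0.002, 1.0, 0.001]
force: [0.6, -1.3, 7.1]
width: 0.0314
```

Request:
{"api": "servo_tool", "payload": {"deltas": [[[0,0,-0.03,0],[0,0,-0.04,0],[0,0,-0.03,0],[0,0,0,0]]]}}

```text
time_s: 25.2
eef_pos: [0.3804, 0.3087, 0.1445]
eef_rot: [0.003, 0.002, 1.0, 0.002]
force: [0.1, 0.3, -1.3]
width: 0.0316
```

```bash
python3 h.py 602 329.7 140 180; python3 w.py w12
```

```text
t 25.2 pos [380.4 308.7 144.5] psi 179.7 w 31.6 F [ 0.1  0.3 -1.3]
5 [[-0.044, 0.004, 0.001, -0.0], [-0.044, 0.005, 0.001, -0.0], [-0.044, 0.004, 0.001, -0.0], [-0.045, 0.005, 0.001, -0.0], [-0.044, 0.004, 0.001, -0.0]] -> [601.5 329.6 139.5] 179.7
```

View pics/w12.png

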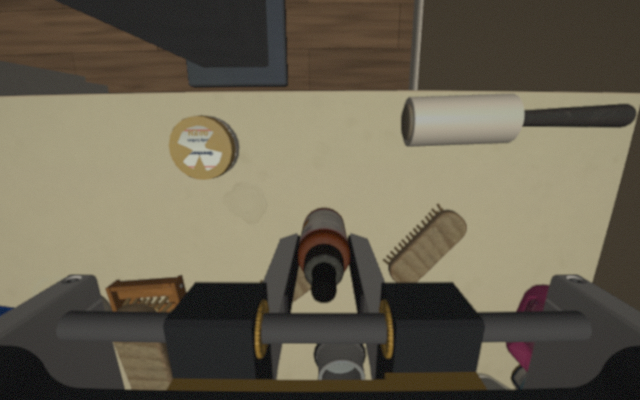

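Bottle held upright between the fingers. Moving over the cup.

Request:
{"api": "servo_tool", "payload": {"deltas": [[[-0.044,0.004,0.001,0],[-0.044,0.005,0.001,0],[-0.044,0.004,0.001,0],[-0.045,0.005,0.001,0],[-0.044,0.004,0.001,0],[0,0,0,0],[0,0,0,0]]]}}

```text
time_s: 25.95
eef_pos: [0.5997, 0.3281, 0.1327]
eef_rot: [-0.002, 0.003, 1.0, -0.001]
force: [-0.2, -0.2, -0.7]
width: 0.0315
```

```bash
python3 h.py 602 329.7 48 180; python3 - <<'E'
from h import *
s=bot.get_state()
for n in('side','top'):
    c=bot.camera(n); save(c,n+'13'); P,u,v=world(c,np.ones((400,640),bool))
    w=(abs(P[:,0]-.602)<.045)&(abs(P[:,1]-.33)<.045)
    print(n,'cup rim',rect(P[w],.034,.048))
c=bot.camera('side'); cv2.imwrite('pics/c13.png',cv2.resize(c['frame'][60:230,230:400],None,fx=3.4,fy=3.4,interpolation=cv2.INTER_CUBIC))
for w in('stain_dropper',):
    for o in bot.outline_of(w,c)[:2]:
        P,_,_=world(c,o['pixels']); print(o['p'],o['xy'],rect(P,.09,.15),np.percentile(P[:,2],[1,50,99]))
E
```

```text
t 25.95 pos [599.7 328.1 132.7] psi 179.7 w 31.5 F [-0.2 -0.2 -0.7]
2 [[-0.001, 0.001, 0.042, -0.0], [-0.001, 0.001, 0.043, -0.01]] -> [601.7 330.   47.7] 180.3
side cup rim {'c': array([601.3, 329. ]), 'L': 59.7, 'W': 59.3, 'long_deg': -66.1, 'n': 131, 'med': array([601.1, 327.2,  40.5]), 'mean': array([602.1, 328.6,  40.3])}
top cup rim {'c': array([582.9, 313.4]), 'L': 32.6, 'W': 8.8, 'long_deg': -48.2, 'n': 34, 'med': array([581.8, 311.6,  42.1]), 'mean': array([583.2, 313.3,  41.6])}
0.74 [310.7, 127.6] {'c': array([594.6, 320.4]), 'L': 31.4, 'W': 19.4, 'long_deg': -19.9, 'n': 136, 'med': array([592. , 317.4, 118.9]), 'mean': array([593.5, 318.5, 119.6])} [0.09771302 0.12219709 0.16955374]
0.25 [367.1, 237.6] {'c': array([0., 0.]), 'L': 0.0, 'W': 0.0, 'long_deg': 0.0, 'n': 0, 'med': array([nan, nan, nan]), 'mean': array([nan, nan, nan])} [0.00531029 0.01434735 0.02263717]
  return _methods._mean(a, axis=axis, dtype=dtype,
  ret = um.true_divide(
h.py:19: RuntimeWarning: Mean of empty slice.
  return dict(c=np.round([cx,cy],1),L=round(w,1),W=round(h,1),long_deg=round(a,1),n=len(Q),med=np.round(np.median(Q,0)*1000,1),mean=np.round(Q.mean(0)*1000,1))
```

View pics/c13.png

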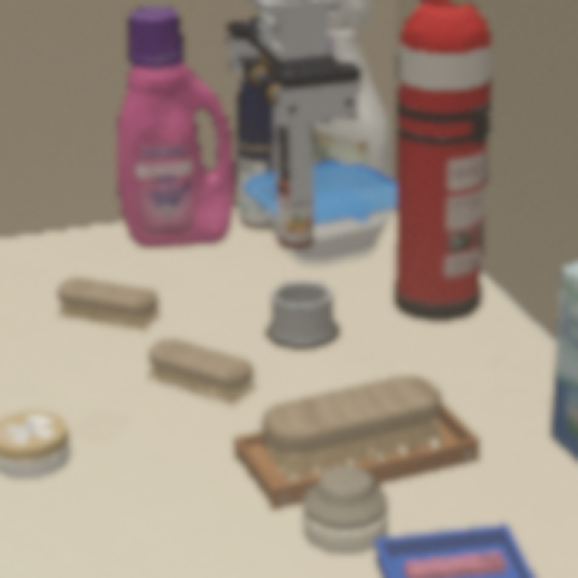

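In the side view the bottle hangs upright, directly above the cup at (302,310). Lowering in stages and watching the force.

Request:
{"api": "servo_tool", "payload": {"deltas": [[[-0.002,0.001,0.03,0],[0,0,0.015,0],[0,0,0,0],[0,0,0,0]]]}}

```text
time_s: 26.55
eef_pos: [0.6021, 0.3297, 0.0912]
eef_rot: [0.0, 0.002, 1.0, 0.0]
force: [0.2, -0.6, -0.7]
width: 0.0317
```

Request:
{"api": "servo_tool", "payload": {"deltas": [[[0,0,0.015,0],[0,0,0.012,0],[0,0,0,0],[0,0,0,0]]]}}

```text
time_s: 26.95
eef_pos: [0.6021, 0.3295, 0.0631]
eef_rot: [-0.0, 0.002, 1.0, -0.0]
force: [0.9, -0.0, -0.5]
width: 0.0316
```

Request:
{"api": "servo_tool", "payload": {"deltas": [[[0,0,0.008,0],[0,0,0.005,0],[0,0,0,0],[0,0,0,0]]]}}

```text
time_s: 27.35
eef_pos: [0.6021, 0.3296, 0.0504]
eef_rot: [-0.0, 0.002, 1.0, -0.0]
force: [-0.1, -0.2, -1.1]
width: 0.0315
```

Request:
{"api": "servo_tool", "payload": {"deltas": [[[0,0,0.001,0],[0,0,0,0],[0,0,0,0]]]}}

```text
time_s: 27.65
eef_pos: [0.6021, 0.3296, 0.0495]
eef_rot: [-0.0, 0.002, 1.0, -0.0]
force: [0.1, 0.0, -1.8]
width: 0.0316
```

Request:
{"api": "servo_tool", "payload": {"deltas": [[[0,0,0.001,0],[0,0,0,0],[0,0,0,0]]]}}

```text
time_s: 27.95
eef_pos: [0.6025, 0.3296, 0.0494]
eef_rot: [0.0, 0.002, 1.0, 0.0]
force: [-2.2, -1.9, 5.0]
width: 0.0316
```

Contact at 5 N, so the bottle stands on the cup floor. Releasing and lifting straight up.

Request:
{"api": "servo_tool", "payload": {"deltas": [[[0,0,0,0],[0,0,0,0],[0,0,0,0],[0,0,-0.02,0],[0,0,-0.04,0],[0,0,-0.04,0],[0,0,-0.04,0]]], "gripper": 0.0}}

```text
time_s: 28.65
eef_pos: [0.602, 0.3295, 0.1899]
eef_rot: [-0.0, 0.002, 1.0, -0.0]
force: [-0.4, -0.8, -0.1]
width: 0.0468
```

Request:
{"api": "servo_tool", "payload": {"deltas": [[[0.04,-0.02,0,0],[0.045,-0.02,0,0],[0.045,-0.02,0,0],[0.045,-0.02,0,0],[0.03,0,0,0],[0,0,0,0]]]}}

```text
time_s: 29.25
eef_pos: [0.3944, 0.2503, 0.1891]
eef_rot: [0.0, 0.002, 1.0, 0.0]
force: [0.7, -0.1, 0.2]
width: 0.0474
```

```bash
python3 - <<'E' 2>/dev/null
from h import *
plan([])
c=bot.camera('top'); save(c,'topF')
for n,lo,hi in [('stain_dropper',.05,.12),('scrub_brush',.048,.065),('soap',.018,.04),('pink_peg',.006,.03),('yellow_peg',.006,.03),('dial_timer',.01,.06)]:
    for o in bot.outline_of(n,c)[:2]:
        P,u,v=world(c,o['pixels']); print(n,round(o['p'],2),np.round(o['xy']),rect(P,lo,hi))
P,u,v=world(c,np.ones((400,640),bool)); w=(abs(P[:,0]-.602)<.03)&(abs(P[:,1]-.33)<.03)
print('bulb',rect(P[w],.09,.13),'rim',P[w,2].max())
cv2.imwrite('pics/topFc.png',cv2.resize(c['frame'][115:250,180:490],None,fx=2.5,fy=2.5,interpolation=cv2.INTER_CUBIC))
s=bot.camera('side'); save(s,'sideF')
cv2.imwrite('pics/sideFc.png',cv2.resize(s['frame'][110:340,220:470],None,fx=2.6,fy=2.6,interpolation=cv2.INTER_CUBIC))
E
```

```text
t 29.25 pos [394.4 250.3 189.1] psi 179.8 w 47.4 F [ 0.7 -0.1  0.2]
stain_dropper 0.57 [203. 145.] {'c': array([599.2, 327.7]), 'L': 32.9, 'W': 29.0, 'long_deg': -36.1, 'n': 165, 'med': array([596.9, 325.3,  74.5]), 'mean': array([597.7, 325.3,  77.7])}
scrub_brush 0.72 [295. 157.] {'c': array([570. ,  97.9]), 'L': 149.4, 'W': 55.9, 'long_deg': 5.8, 'n': 1203, 'med': array([568.9,  97.4,  54.7]), 'mean': array([569.2,  97.7,  54.7])}
scrub_brush 0.68 [235. 191.] {'c': array([0., 0.]), 'L': 0.0, 'W': 0.0, 'long_deg': 0.0, 'n': 0, 'med': array([nan, nan, nan]), 'mean': array([nan, nan, nan])}
soap 0.88 [451. 143.] {'c': array([ 609.8, -316.4]), 'L': 67.6, 'W': 39.9, 'long_deg': -2.1, 'n': 361, 'med': array([ 607.6, -316.7,   26.8]), 'mean': array([ 607.6, -316.7,   26.7])}
yellow_peg 0.49 [379. 160.] {'c': array([ 574.9, -122.3]), 'L': 46.8, 'W': 11.4, 'long_deg': -3.2, 'n': 63, 'med': array([ 569.4, -122.7,   13.6]), 'mean': array([ 570.7, -122.8,   13.3])}
dial_timer 0.88 [333. 172.] {'c': array([529.8,   1.9]), 'L': 61.8, 'W': 59.6, 'long_deg': -0.8, 'n': 479, 'med': array([528.5,   3.3,  38.7]), 'mean': array([528.9,   2.5,  40. ])}
bulb {'c': array([599.9, 330.1]), 'L': 11.9, 'W': 9.8, 'long_deg': -87.9, 'n': 30, 'med': array([599.5, 328.7, 104.6]), 'mean': array([599.5, 329.2, 103.2])} rim 0.11180347492614433
```

View pics/topFc.png

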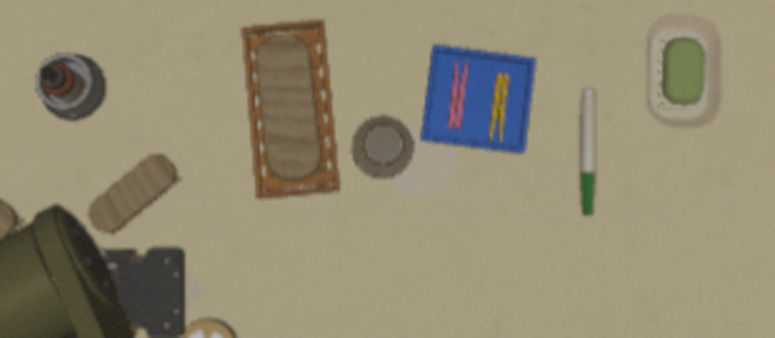

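View pics/sideFc.png

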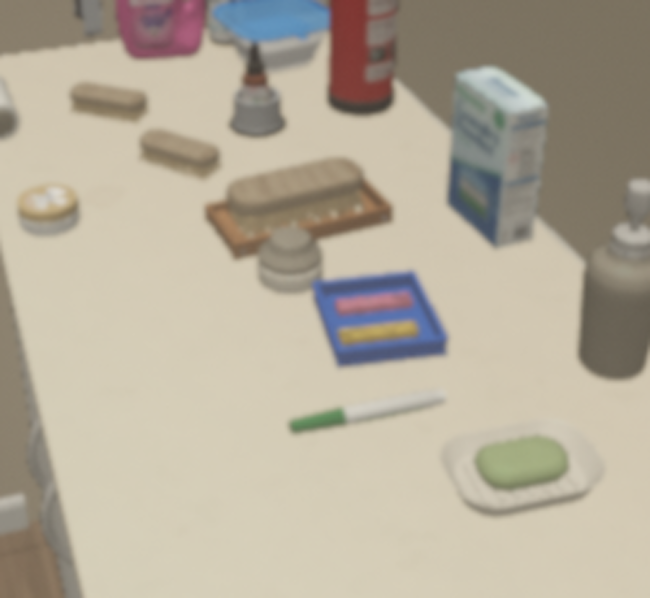

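All five things are home: pegs side by side in the tray (455,95 and 499,105 in the top crop), soap in the middle of the dish (684,71), brush inside the rail (290,108), bottle upright in the cup (62,82), and the timer where it was (382,147). Handing in.

```bash
python3 -c "
from bench import bot
print(bot.hand_in(), bot.get_state()['time_s'])"
```

```text
the job is handed in; nothing more can be done
the job is handed in; nothing more can be done
```

The job is finished and handed in, at about 29 s on the robot's clock. I did it in the order asked: pink peg, yellow peg, soap, largest brush, then bottle.

Last checks with the top, side and wrist cameras:
- **Pegs:** both lie flat, side by side, in the blue tray. In the final top picture the trained network did not report the pink peg; the picture itself and an earlier depth reading show it in place.
- **Soap:** it is flat and lengthwise in the dish, about 2 mm from the middle.
- **Brush:** it is bristles down on the slats inside the rail. The wrist camera put its centre within 2 mm of the rack's; the final top view put it about 3–5 mm off along its length. There are 10 mm of room at each end.
- **Bottle:** it stands upright in the cup, with its bulb within about 3 mm of the cup's middle.
- **Timer:** it reads within about 3 mm of where it was at the start, which is within the camera error. The arm never came near it.

The top and wrist cameras disagreed by up to about 4 mm on the soap's sideways position. In the top picture the soap is still centred in the dish. The largest force I read was about 9 N, as the fingers closed on the brush.

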